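# Make up two bearing units in their nests

## Task

Make up the two bearing units, the square one first: put the square block down into the square nest, then the bearing race into the pocket in its top, then the square cap over the race, flat on the block and squared up with it. After that put the round block down into the round nest, and last the flanged bush into its bore, flange down on the block. Leave everything fully seated and let go, and do not disturb the micrometer and the screwdriver.

Things in the scene. Friction and masses are not known exactly. Their poses are not given: they have to be found in the camera images.
- square_nest: Nest for the square block, fixed to the table: dark steel plate 106 x 106 x 10 mm with a low square aluminium rim, 66 mm wide inside, walls 8 mm thick and 7 mm high (rim top 17 mm above the table). The block stands on the plate inside the rim. Origin at the centre of the plate's underside on the table (the seat is 10 mm above it); x and y along the sides, z up.
- round_nest: Nest for the round block, fixed to the table: dark steel plate 106 x 106 x 10 mm with a low round aluminium rim, 62 mm inside diameter, 8 mm thick and 7 mm high (rim top 17 mm above the table). The block stands on the plate inside the rim. Origin at the centre of the plate's underside on the table (the seat is 10 mm above it); x and y along the plate's sides, z up.
- square_block: Loose square aluminium block 58 x 58 x 24 mm with a round pocket 37 mm across and 4 mm deep in the middle of its top, about 0.2 kg. Origin at the centre of its underside, z up, x and y along the sides. The pocket's floor is 20 mm above the origin.
- race: Loose bearing race, a plain steel ring 29 mm in diameter and 10 mm high, lying flat, 0.04 kg. In the pocket it stands 6 mm proud of the block. Origin at the centre of its underside, z along its axis, up.
- cap: Loose square steel cap: a plate 54 x 54 x 12 mm with a round recess 39 mm across and 8 mm deep in its underside (goes over the race), and on top a bar to hold it by, 36 mm long (along x), 14 mm wide (along y) and 18 mm high, reaching from 12 to 30 mm above the underside; about 0.1 kg. Origin at the centre of its underside, z up, x and y along the sides. 
- round_block: Loose round aluminium block, 54 mm in diameter and 24 mm high, with a bore 34 mm across and 12 mm deep from the top, 0.15 kg. Origin at the centre of its underside, z up.
- bush: Loose flanged steel bush, 31 mm high in all, standing on its shank: shank 26 mm in diameter from 0 to 10 mm, flange 44 mm in diameter from 10 to 15 mm, above it a round hub 25 mm in diameter from 15 to 31 mm to hold it by, with a dark round hole in its top face; 0.08 kg. Seated, its flange lies on the round block's rim and the origin is 14 mm above the block's. Origin at the centre of the shank's lower end, z up.
- micrometer: Bystander, loose: micrometer with green bow, 61 x 130 x 16 mm (130 along y), lying flat between the nests. Origin at the centre of its underside.
- screwdriver: Bystander, loose: screwdriver with red handle, 30 x 209 x 31 mm (209 along y, handle to +y), lying on the left. Origin at the centre of its underside.
Things that resemble listed ones, but are neither listed nor needed, are in the scene too. What is shaped like the cap but brown or red is not meant.

How it is judged:
By the outcome, as a careful person would: the job done as asked, in the order asked, and still so for the second after the job is handed in, with the robot touching nothing.
It also fails if it takes over 134 s, if anything falls off the work surface, if the arm or the gripper's body presses on something with over 40 N, if the wrist force passes 120 N, or if a joint passes its speed limit or range.

## Robot

A 6-joint arm with a two-finger parallel gripper is mounted at the origin on a cart in front of the work surface, level with it; the furniture and walls round the work are solid. World frame = base frame: x ahead of the robot, y to its left, z up, the work surface at z = 0. Lengths are in m, angles in rad, forces in N, time in s.
With the tool pointing down it reaches from about 0.35 to 0.85 m from the base axis. Payload 8.1 kg.
Tool frame: the origin (TCP) lies at the very end of the fingers, on their centre line; the grasp point (between the pads) lies behind it (arm.pinch_z is the z of the grasp point in the tool frame, in m); z points along the fingers, y is the line along which they close (so a half turn about z gives the same grasp; the last joint's range is limited). The gripper opens to 93 mm and grips with 3 to 60 N. Pads are 15 mm wide; open, the fingers measure 128 mm over their backs; the gripper's body (75 mm by 188 mm) begins 65 mm behind the grasp point.
Start: joints at [-1.24, 0.13, 1.488, -0, 1.523, -0.085], TCP at [0.242, -0.549, 0.192] pointing down, gripper open.
Joint ranges: [-2.96, 2.96], [-0.89, 2.26], [0.02, 2.5], [-1.34, 4.48], [0, 2.73], [-2.66, 2.66]. Speed limits (rad/s): [2.39, 2.39, 2.79, 3.14, 3.14, 3.14].

## Interface

Orientations are given as a unit quaternion [x, y, z, w].
In Python, from rig import telemetry, eyes, arm, spotter gives the robot as it stands. The module is installed in compiled form; this text tells all that it offers.
- The arm moves only by the tool move_arm, never from a script. Its argument "series" is a list of rows, each a list of 4 numbers: the shift along the tool's x, y, z in mm, then the turn about the tool's z in degrees. A call has 1 to 12 rows; each row is the pose to reach, as a shift and turn from the pose commanded when the call began, along the tool's axes at that moment; what a row does not reach only later rows make up. A row lasts 1/12 s, in which the tool goes at most 41.7 mm and 7.16 degrees, less where a joint would pass 70% of its speed; a pose out of reach is approached as far as the arm can. A call with a gripper value outside its range is refused whole. "claw" is the closure in counts, from 0 (fully open) to 255 (shut), set as the call begins (left out, the last holds). The fingers move at their own pace and stop on an object; "grip_force" is the grip in N (left out, the last holds). Time passes only in rows, so rows that repeat a pose let the fingers close. It gives the time, the measured TCP pose, the force, the opening and the grip force at its end, in the units of the state.
- telemetry.observe(): the state, without advancing time (a new reading comes with each control period).
- eyes.capture(name): name is "scene" or "top"; returns the picture (480x640x3 uint8, red, green, blue); there is no depth.
- eyes.camera_params(name): a dict with "fx", "fy", "cx", "cy" (pixels), "extrinsics" (4x4, takes a point from world to camera coordinates). Camera axes: x right, y up, looking along -z (the intrinsics and any distortion apply to the point x, -y, -z); pixel columns grow to the right and rows downward; lengths in m; the calibration is good to about 2 mm. A picture is of the moment at which its call begins. camera_params takes no time and is no camera call.
- arm.finish_job(): hands the job in; it is judged then, once.
Trained networks look in the newest picture that a camera, given by its name, has taken for a name from the list of things; names that differ only in an ending like _2 or _b are one class to them, and where a whole thing is asked for, a point or a joint stands for the part that bears it (a point fixed in the world has none). Each returns a list of dicts, best first, with "p" (0 to 1); they miss things now and then, are a little off and sometimes report something else, mostly with a low value. They report only what shows in the picture. A call takes as long as a camera call. They do not tell look-alikes from the thing itself.
- spotter.search_frame(camera, name): "bbox" ([left, top, width, height] in pixels, round what is visible of it).
- spotter.trace(camera, name): "region" (480x640 bool, what is visible of it) and "bbox" ([left, top, width, height] in pixels, round what is visible of it).
- spotter.pinpoint(camera, name): "location" ([column, row] in pixels: a listed point, or the origin of a listed thing).
The state is a dict: "time": time; "joint_positions": joint angles; "qvel": joint speeds; "tau": joint torques, N m; "eef_pos": TCP position; "tool_rot": TCP orientation; "wrist_force": force on the tool from outside, world axes, zero at the start; "torque": the same for the moment, N m; "width": finger opening in m; "finger_force": force on a finger pad.
Only numpy, scipy, OpenCV 4.12 (cv2) and the standard library are available. Lean on these libraries where they do the work, as an engineer would, in place of code of your own. Each camera call takes 0.05 s, during which the arm holds its last target. There are 200 camera calls.

## Working session

There is one attempt and no reset: what is moved stays moved. The work goes in short steps, Python scripts to look and compute and a tool call to move; the robot and the scene stay as the last step left them, time stands still between calls to the robot, and variables do not carry over. Pictures are saved under pics/ and viewed, at most 14 in all, crops included, and the job is handed in when it is done.

Besides the shell and the picture viewer there is one more tool, called after "Request:" as name(argument=value, ...) on one line, values as JSON. move_arm: Moves the arm, as the interface text tells. Its arguments: {"type":"object","properties":{"series":{"type":"array","items":{"type":"array","items":{"type":"number"}}},"claw":{"type":"number"},"grip_force":{"type":"number"}},"required":["series"]}

```bash
mkdir -p pics; cat > h.py <<'E'
import numpy as np, cv2
from rig import telemetry, eyes, arm, spotter
def P(c):
    p=eyes.camera_params(c); return p,np.array(p["extrinsics"],float)
def proj(c,X):
    p,E=P(c); q=E@np.append(X,1); return np.array([p["fx"]*q[0]/-q[2]+p["cx"], p["fy"]*(-q[1])/-q[2]+p["cy"]])
def ray(c,u,z):
    p,E=P(c); d=np.array([(u[0]-p["cx"])/p["fx"],-(u[1]-p["cy"])/p["fy"],-1]); R=E[:3,:3]; o=-R.T@E[:3,3]; d=R.T@d
    return o+d*(z-o[2])/d[2]
E
python3 - <<'E'
from h import *
for c in ("scene","top"):
    im=eyes.capture(c); cv2.imwrite(f"pics/{c}0.png",im[:,:,::-1]); p,E=P(c); print(c,p,(-E[:3,:3].T@E[:3,3]).round(3))
    for n in "square_nest round_nest square_block race cap round_block bush micrometer screwdriver".split():
        for r in spotter.pinpoint(c,n)[:4]: print(c,n,np.round(r["location"],1),round(r["p"],2),ray(c,r["location"],0.01 if 'nest' in n else 0).round(3)[:2])
print(arm.pinch_z, telemetry.observe())
E
```

```text
scene {'fx': 562.9297118429246, 'fy': 562.9297118429246, 'cx': 327.552331467282, 'cy': 240.28170689483946, 'extrinsics': array([[-0.46201897, -0.88676979, -0.0133347 ,  0.26882414],
       [ 0.3805808 , -0.21182377,  0.90016051, -0.25556151],
       [-0.80105975,  0.41081631,  0.43535415, -1.09987875],
       [ 0.        ,  0.        ,  0.        ,  1.        ]])} [-0.66   0.636  0.712]
scene square_nest [405.8 260. ] 0.59 [ 0.425 -0.153]
scene round_nest [294.5 290.8] 0.69 [0.423 0.173]
scene square_block [346.  234.7] 0.61 [ 0.658 -0.102]
scene cap [318.5 221.3] 0.76 [ 0.786 -0.074]
scene cap [350.3 221.4] 0.45 [ 0.737 -0.161]
scene round_block [293.9 252.1] 0.54 [0.63  0.081]
scene bush [229.5 263. ] 0.71 [0.655 0.26 ]
scene micrometer [351.5 271.6] 0.56 [ 0.455 -0.004]
scene screwdriver [187.6 286.2] 0.72 [0.588 0.392]
top {'fx': 556.9603393369135, 'fy': 556.9603393369135, 'cx': 323.20640013205684, 'cy': 238.3750350998814, 'extrinsics': array([[-0.02279896, -0.99958148,  0.01780637,  0.00228969],
       [ 0.98031292, -0.01885821,  0.19654757, -0.56914786],
       [-0.19612952,  0
[... 862 characters left out ...]
0.0188 {'time': 1.0, 'joint_positions': array([-1.24038804e+00,  1.30379452e-01,  1.48818758e+00,  7.11485734e-07,
        1.52297820e+00, -8.53809463e-02]), 'qvel': array([ 0.00102278,  0.00177147, -0.00037342, -0.00011735, -0.00186947,
        0.00024791]), 'tau': array([ 1.82157615e-03, -5.59770834e+01, -4.92066979e+01,  7.69802649e-02,
        2.26289785e-02, -9.15374443e-06]), 'eef_pos': array([ 0.24238542, -0.54888543,  0.19195433]), 'tool_rot': array([9.78467638e-01, 2.06400293e-01, 3.25033136e-06, 2.34898349e-05]), 'wrist_force': array([ 0.17138615, -0.73220368,  0.26228418]), 'torque': array([ 0.0169887 , -0.02271086,  0.07125647]), 'finger_force': 0.0, 'width': 0.09316129005476922}
```

```bash
python3 - <<'E'
import cv2
a=cv2.imread("pics/top0.png"); cv2.imwrite("pics/topc.png",cv2.resize(a[130:370,130:530],(800,480),interpolation=cv2.INTER_CUBIC))
E
```

```text
(no output)
```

View pics/topc.png

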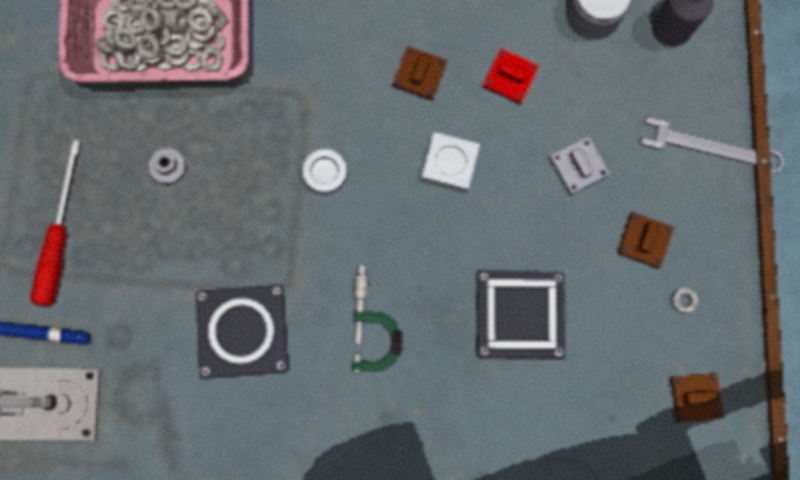

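View pics/scene0.png

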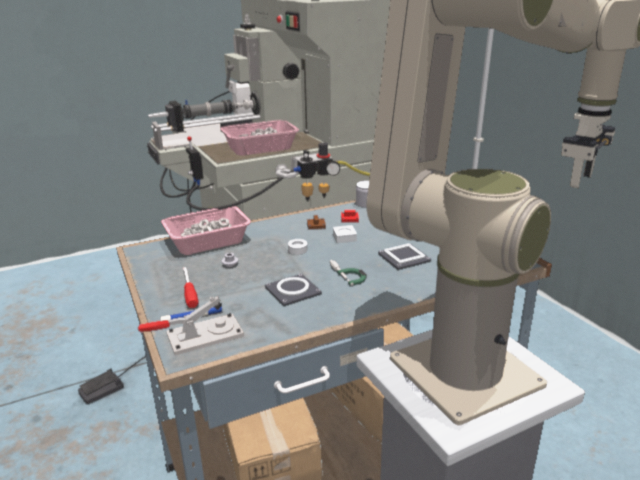

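Top crop (pixel = 130 + crop/2):
- **Cap:** candidates are grey (420,212), brown (341,166), (453,250), (478,328) and red (385,168). By the description, the grey one.
- **Race:** lone ring (472,280). The rings in the bin are not meant.
- **Square block:** (355,210).
- **Round block:** (292,215). The white can at (430,134) resembles it.
- **Bush:** (213,212).
- **Nests:** square (390,287), round (250,295).

```bash
cat >> h.py <<'E'
from scipy.optimize import minimize
def circ(r,zs,n=40):
    t=np.linspace(0,2*np.pi,n,endpoint=False); return np.array([[r*np.cos(a),r*np.sin(a),z] for z in zs for a in t])
def sq(w,zs,d=None):
    d=d or w; return np.array([[sx*w/2,sy*d/2,z] for z in zs for sx in(-1,1) for sy in(-1,1)])
S={'square_nest':sq(.082,[.010,.017]),'square_block':sq(.058,[0,.024]),'cap':np.vstack([sq(.054,[0,.012]),sq(.036,[.03],.014)]),
 'round_nest':circ(.039,[.010,.017]),'round_block':circ(.027,[0,.024]),'race':circ(.0145,[0,.010]),'bush':np.vstack([circ(.013,[0]),circ(.022,[.010,.015]),circ(.0125,[.031])])}
def sil(c,pts,x,y,yaw,z,k,o,sh):
    R=np.array([[np.cos(yaw),-np.sin(yaw),0],[np.sin(yaw),np.cos(yaw),0],[0,0,1]])
    w=pts@R.T+[x,y,z]; uv=np.array([proj(c,a) for a in w]); uv=((uv-o+.5)*k-.5)
    m=np.zeros(sh,np.uint8); cv2.fillConvexPoly(m,cv2.convexHull((uv*16).round().astype(np.int32)),255,shift=4); return m
def fit(c,im,name,u,z=0,r=28,k=6,yaw0=0,thr=None):
    o=np.array([int(u[0])-r,int(u[1])-r]); p=im[o[1]:o[1]+2*r,o[0]:o[0]+2*r].astype(np.float32)
    g=cv2.resize(p,None,fx=k,fy=k,interpolation=cv2.INTER_CUBIC).min(2) # white-ness
    g8=np.clip(g,0,255).astype(np.uint8)
    bg=np.median(g[:k*4]); 
    t=thr or (bg+np.percentile(g,97))/2
    m=(g8>t).astype(np.uint8); n,l,st,ce=cv2.connectedComponentsWithStats(m)
    ctr=np.array(g.shape)[::-1]/2
    cand=[i for i in range(1,n) if st[i,4]>60*k]
    i=min(cand,key=lambda i:np.linalg.norm(st[i,:2]+st[i,2:4]/2-ctr)); m=(l==i).astype(np.uint8)
    m=cv2.drawContours(np.zeros_like(m),cv2.findContours(m,cv2.RETR_EXTERNAL,cv2.CHAIN_APPROX_NONE)[0],-1,1,-1)
    mf=m*255
    pts=S[name]; x0=ray(c,u,z+.01)[:2]; best=None
    for y0 in (np.radians([-40,-20,0,20,40]) if yaw0 is None else [yaw0]):
        f=lambda v: float(np.abs(cv2.GaussianBlur(sil(c,pts,v[0]/100,v[1]/100,v[2],z,k,o,m.shape),(0,0),3).astype(int)-bl).sum())/255
        bl=cv2.GaussianBlur(mf,(0,0),3).astype(int)
        s=minimize(f,[x0[0]*100,x0[1]*100,y0],method='Nelder-Mead',options=dict(initial_simplex=[[x0[0]*100,x0[1]*100,y0],[x0[0]*100+1,x0[1]*100,y0],[x0[0]*100,x0[1]*100+1,y0],[x0[0]*100,x0[1]*100,y0+.2]],maxiter=120))
        if best is None or s.fun<best.fun: best=s
    v=best.x; mm=sil(c,pts,v[0]/100,v[1]/100,v[2],z,k,o,m.shape)
    vis=np.clip(cv2.resize(p,None,fx=k,fy=k,interpolation=cv2.INTER_CUBIC),0,255).astype(np.uint8)[:,:,::-1].copy()
    cv2.drawContours(vis,cv2.findContours(mm,cv2.RETR_EXTERNAL,cv2.CHAIN_APPROX_NONE)[0],-1,(0,0,255),1)
    cv2.drawContours(vis,cv2.findContours(m,cv2.RETR_EXTERNAL,cv2.CHAIN_APPROX_NONE)[0],-1,(0,255,0),1)
    cv2.putText(vis,name,(3,12),0,.4,(0,255,255),1)
    return v[0]/100,v[1]/100,np.degrees(v[2]),best.fun/m.sum(),vis
E
python3 - <<'E'
from h import *
im=cv2.imread("pics/top0.png")[:,:,::-1]; V=[]
for n,u,y in [('square_nest',(390,287),0),('round_nest',(250,295),0),('square_block',(355,210),None),('cap',(420,212),None),('round_block',(292,215),0),('race',(472,280),0),('bush',(213,212),0)]:
    x,yy,a,e,v=fit("top",im,n,u,yaw0=y,r=22 if 'nest' in n else 16); print(n,round(x,4),round(yy,4),round(a,1),round(e,3)); V.append(cv2.resize(v,(198,198)))
V.append(V[0]*0); cv2.imwrite("pics/fit.png",np.vstack([np.hstack(V[:4]),np.hstack(V[4:])]))
E
```

```text
square_nest 0.4564 -0.1704 -1.5 0.026Traceback (most recent call last):
  File "<stdin>", line 4, in <module>
  File "h.py", line 37, in fit
    s=minimize(f,[x0[0]*100,x0[1]*100,y0],method='Nelder-Mead',options=dict(initial_simplex=[[x0[0]*100,x0[1]*100,y0],[x0[0]*100+1,x0[1]*100,y0],[x0[0]*100,x0[1]*100+1,y0],[x0[0]*100,x0[1]*100,y0+.2]],maxiter=120))
    res = _minimize_neldermead(fun, x0, args, callback, bounds=bounds,
                               **options)
    fxr = func(xr)
    fx = function(np.copy(x), *(wrapper_args + args))
  File "h.py", line 35, in <lambda>
    f=lambda v: float(np.abs(cv2.GaussianBlur(sil(c,pts,v[0]/100,v[1]/100,v[2],z,k,o,m.shape),(0,0),3).astype(int)-bl).sum())/255
                                              ~~~^^^^^^^^^^^^^^^^^^^^^^^^^^^^^^^^^^^^^^^^^^^^
  File "h.py", line 19, in sil
    w=pts@R.T+[x,y,z]; uv=np.array([proj(c,a) for a in w]); uv=((uv-o+.5)*k-.5)
                                    ~~~~^^^^^
  File "h.py", line 6, in proj
    p,E=P(c); q=E@np.append(X,1); return np.array([p["fx"]*q[0]/-q[2]+p["cx"], p["fy"]*(-q[1])/-q[2]+p["cy"]])
        ~^^^
  File "h.py", line 4, in P
    p=eyes.camera_params(c); return p,np.array(p["extrinsics"],float)
ValueError: time passes only in moves, steps and waits
```

```bash
sed -i 's/^def P(c):/import functools\n@functools.lru_cache(None)\ndef P(c):/' h.py
python3 - <<'E'
from h import *
im=cv2.imread("pics/top0.png")[:,:,::-1]; V=[]
for n,u,y in [('square_nest',(390,287),0),('round_nest',(250,295),0),('square_block',(355,210),None),('cap',(420,212),None),('round_block',(292,215),0),('race',(472,280),0),('bush',(213,212),0)]:
    x,yy,a,e,v=fit("top",im,n,u,yaw0=y,r=22 if 'nest' in n else 16); print(n,round(x,4),round(yy,4),round(a,1),round(e,3)); V.append(cv2.resize(v,(198,198)))
V.append(V[0]*0); cv2.imwrite("pics/fit.png",np.vstack([np.hstack(V[:4]),np.hstack(V[4:])]))
print(telemetry.observe()["time"])
E
```

```text
square_nest 0.4564 -0.1704 -1.5 0.026
round_nest 0.4431 0.1676 4.4 0.031
square_block 0.6501 -0.0916 -16.0 0.11
cap 0.6425 -0.2531 29.7 0.24
round_block 0.6388 0.0651 11.4 0.191
race 0.47 -0.3732 11.0 0.131
bush 0.6485 0.2599 6.8 0.11
1.0
```

View pics/fit.png

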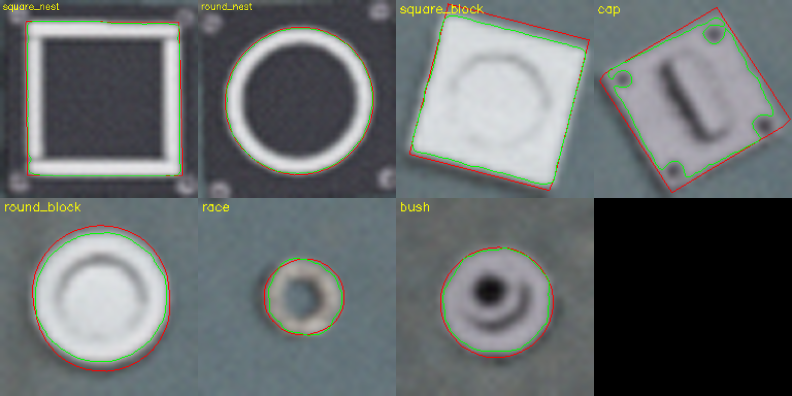

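```bash
sed -i 's/    mf=m\*255/    if hull: m=cv2.fillConvexPoly(np.zeros_like(m),cv2.convexHull(cv2.findNonZero(m)),1)\n    mf=m*255/; s/yaw0=0,thr=None/yaw0=0,thr=None,hull=True/' h.py
cat >> h.py <<'E'
S['square_top']=sq(.058,[.024]);S['cap_top']=sq(.054,[.012]);S['round_top']=circ(.027,[.024]);S['race_top']=circ(.0145,[.01]);S['bush_top']=circ(.022,[.015])
E
python3 - <<'E'
from h import *
im=cv2.imread("pics/top0.png")[:,:,::-1]; V=[]
for n,u,y,t in [('square_top',(355,210),-.28,None),('square_block',(355,210),-.28,None),('cap',(420,212),.52,None),('cap_top',(420,212),.52,None),('round_top',(292,215),0,None),('race_top',(472,280),0,None),('bush_top',(213,212),0,None)]:
    x,yy,a,e,v=fit("top",im,n,u,yaw0=y,r=16,thr=t); print(n,round(x,4),round(yy,4),round(a,1),round(e,3)); V.append(cv2.resize(v,(198,198)))
V.append(V[0]*0); cv2.imwrite("pics/fit2.png",np.vstack([np.hstack(V[:4]),np.hstack(V[4:])]))
q=telemetry.observe()["tool_rot"]
E
```

```text
square_top 0.6463 -0.0905 -15.7 0.019
square_block 0.6484 -0.0913 -16.3 0.102
cap 0.6423 -0.2525 28.3 0.137
cap_top 0.641 -0.2521 26.3 0.054
round_top 0.6367 0.0645 -2.4 0.053
race_top 0.4691 -0.372 8.3 0.051
bush_top 0.6484 0.2592 7.9 0.054
```

View pics/fit2.png

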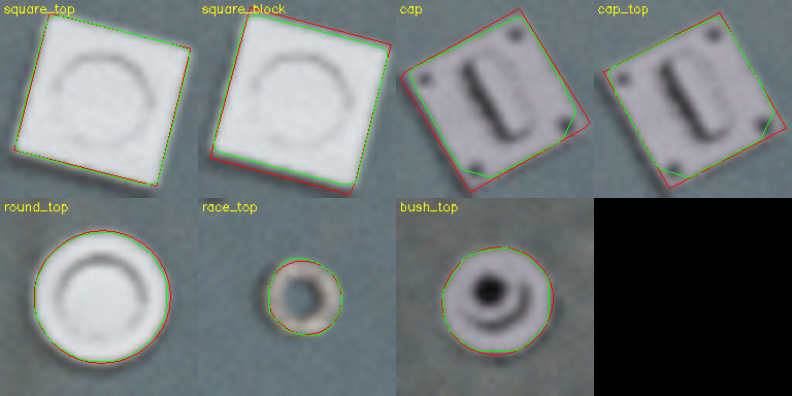

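```bash
cat > go.py <<'E'
import sys; from h import *
from scipy.spatial.transform import Rotation as Ro
# args: x y z yaw  -> tool shift mm, turn deg
s=telemetry.observe(); R=Ro.from_quat(s["tool_rot"]).as_matrix(); p=s["eef_pos"]
yaw=np.degrees(np.arctan2(R[1,0],R[0,0])); 
print("t",round(s["time"],2),"p",p.round(4),"yaw",round(yaw,1),"w",round(s["width"],4),"F",s["wrist_force"].round(1))
for a in sys.argv[1:]:
    x,y,z,w=map(float,a.split(",")); d=R.T@(np.array([x,y,z])-p)*1000
    print(a,"->",d.round(1),"turn",round((yaw-w+180)%360-180,1))
E
python3 go.py .6463,-.0905,.10,-15.7
```

```text
t 1.0 p [ 0.2424 -0.5489  0.192 ] yaw 23.8 w 0.0932 F [ 0.2 -0.7  0.3]
.6463,-.0905,.10,-15.7 -> [ 554.6 -256.2   91.9] turn 39.5
```

Request:
move_arm(series=[[37,-17,0,3],[74,-34,5,7],[111,-51,10,14],[148,-68,15,20],[185,-85,20,26],[222,-102,25,32],[259,-119,30,36],[296,-136,35,39.5],[333,-153,40,39.5],[370,-170,45,39.5],[407,-187,50,39.5],[443,-205,55,39.5]])

```text
time: 2.0
eef_pos: [0.5661, -0.1807, 0.1369]
tool_rot: [0.991, -0.136, 0.0, 0.0]
wrist_force: [1.0, -0.6, -0.0]
width: 0.0929
finger_force: 0.0
```

```bash
python3 go.py .6463,-.0905,.06,-15.7 .6463,-.0905,.01,-15.7
```

```text
t 2.0 p [ 0.5661 -0.1807  0.1369] yaw -15.7 w 0.0929 F [ 1.  -0.6 -0. ]
.6463,-.0905,.06,-15.7 -> [  52.8 -108.5   76.9] turn 0.0
.6463,-.0905,.01,-15.7 -> [  52.8 -108.5  126.9] turn 0.0
```

Request:
move_arm(series=[[18,-36,10,0],[36,-73,20,0],[52.8,-108.5,30,0],[52.8,-108.5,60,0],[52.8,-108.5,90,0],[52.8,-108.5,115,0],[52.8,-108.5,126.9,0],[52.8,-108.5,126.9,0]])

```text
time: 2.67
eef_pos: [0.6418, -0.0915, 0.0059]
tool_rot: [0.991, -0.136, -0.003, -0.0]
wrist_force: [-0.1, -0.7, 0.1]
width: 0.0928
finger_force: 0.0
```

Request:
move_arm(series=[[0,0,0,0],[0,0,0,0],[0,0,0,0],[0,0,0,0],[0,0,0,0],[0,0,0,0],[0,0,0,0],[0,0,0,0],[0,0,0,0]], claw=255, grip_force=25)

```text
time: 3.42
eef_pos: [0.6449, -0.0922, 0.01]
tool_rot: [0.991, -0.136, -0.0, -0.0]
wrist_force: [0.2, 0.2, -0.4]
width: 0.0375
finger_force: 0.0
```

Request:
move_arm(series=[[0,0,-5,0],[0,0,-20,0],[0,0,-50,0],[0,0,-80,0],[0,0,-80,0]])

```text
time: 3.83
eef_pos: [0.6498, -0.0932, 0.0995]
tool_rot: [0.991, -0.136, 0.006, 0.0]
wrist_force: [1.3, -1.0, 1.5]
width: 0.004
finger_force: 0.0
```

```bash
python3 go.py .4560,-.1702,.09,-1.5 .4560,-.1702,.022,-1.5; python3 - <<'E'
from h import *
im=eyes.capture("top"); a=im[170:330,290:450,::-1]; cv2.imwrite("pics/g1.png",cv2.resize(a,(560,560),interpolation=cv2.INTER_CUBIC))
print(proj("top",telemetry.observe()["eef_pos"]))
E
```

```text
t 3.83 p [ 0.6498 -0.0932  0.0995] yaw -15.7 w 0.004 F [ 1.3 -1.   1.5]
.4560,-.1702,.09,-1.5 -> [-165.9  126.5    7.4] turn -14.2
.4560,-.1702,.022,-1.5 -> [-166.7  126.5   75.4] turn -14.2
[358.49840451 200.74903152]
```

View pics/g1.png

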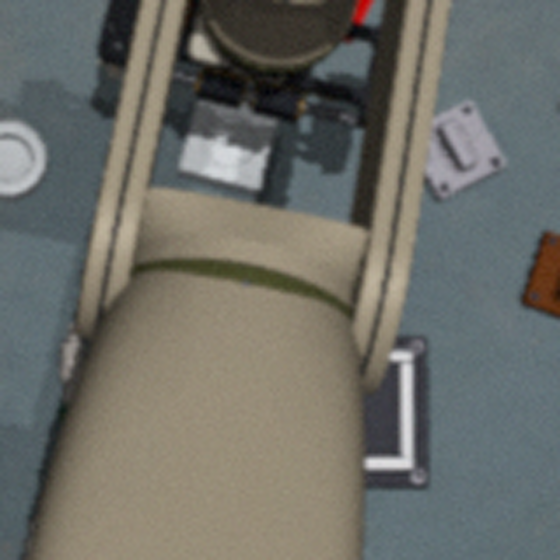

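```bash
python3 - <<'E'
from h import *
im=eyes.capture("scene"); a=im[150:290,260:440,::-1]; cv2.imwrite("pics/g2.png",cv2.resize(a,(720,560),interpolation=cv2.INTER_CUBIC))
s=telemetry.observe();e=s["eef_pos"]; print(proj("scene",e),proj("scene",e+[0,0,.0188]),[proj("scene",np.array(x)) for x in((.6463,-.0905,.024),(.6463,-.0905,0),(.4557,-.1702,.017),(.4431,.1676,.017))])
E
```

```text
[345.23594581 207.20155865] [345.2381932  201.10607152] [array([344.72227905, 229.60678418]), array([344.72273574, 237.02346097]), array([404.57203114, 251.62391578]), array([292.94708451, 284.02537104])]
```

View pics/g2.png

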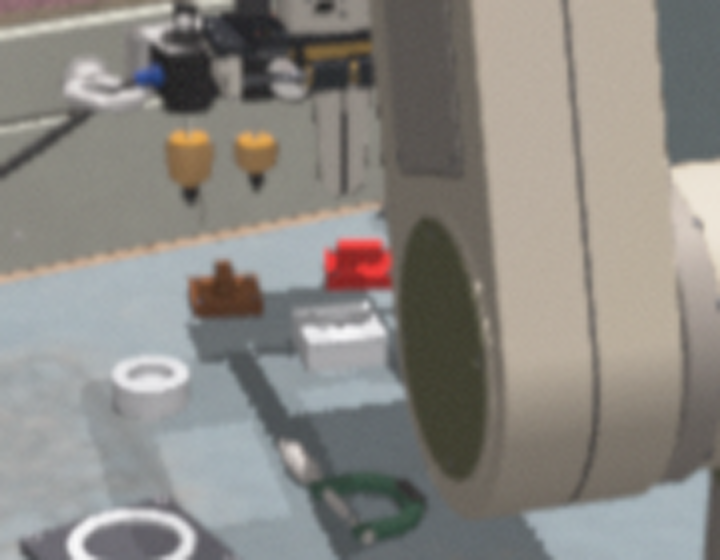

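Scene: the closed fingertips are at (346,198), but the reported TCP projects to (345,207). The tips are about 27 mm higher than reported, or the arm was still settling, and the block is still on the table at (345,231). I'll check the pose now that it is at rest.

```bash
python3 - <<'E'
from h import *
im=eyes.capture("scene"); s=telemetry.observe();e=s["eef_pos"];print(s["time"],e,s["width"],s["joint_positions"],s["qvel"].round(3)); 
a=im[160:260,310:390,::-1].copy()
a=cv2.resize(a,None,fx=6,fy=6,interpolation=cv2.INTER_CUBIC)
for z,c in((0,(0,0,255)),(.0188,(0,255,0)),(-.09,(255,0,0))):
    u=(proj("scene",e+[0,0,z])-[310,160]+.5)*6; cv2.circle(a,tuple(int(v) for v in u),4,c,-1)
cv2.imwrite("pics/g3.png",a)
E
```

```text
3.9833 [ 0.64570754 -0.09235396  0.0916585 ] 0.0003830137245718999 [-2.20632790e-01  3.30031098e-01  1.44293581e+00 -1.00694911e-05
  1.36642012e+00  1.62376474e+00] [-0.     0.029  0.036  0.    -0.004  0.   ]
```

View pics/g3.png

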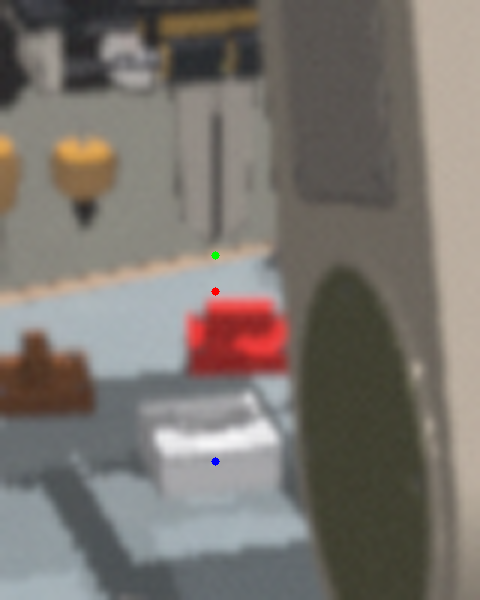

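Request:
move_arm(series=[[0,0,0,0],[0,0,20,0],[0,0,40,0],[0,0,50,0],[0,0,50,0],[0,0,50,0],[0,0,50,0],[0,0,50,0],[0,0,50,0],[0,0,50,0],[0,0,50,0],[0,0,50,0]], claw=0)

```text
time: 4.98
eef_pos: [0.6452, -0.0922, 0.0404]
tool_rot: [0.991, -0.136, 0.0, 0.0]
wrist_force: [0.1, -0.8, 0.5]
width: 0.0757
finger_force: 0.0
```

Request:
move_arm(series=[[0,0,10,0],[0,0,20,0],[0,0,30,0],[0,0,34,0],[0,0,37,0],[0,0,40,0],[0,0,40,0],[0,0,40,0]])

```text
time: 5.65
eef_pos: [0.6451, -0.0922, 0.0001]
tool_rot: [0.991, -0.136, 0.0, -0.0]
wrist_force: [-0.3, 0.6, -0.7]
width: 0.0929
finger_force: 0.0
```

```bash
python3 - <<'E'
from h import *
im=eyes.capture("scene"); s=telemetry.observe();e=s["eef_pos"];print(s["time"],e,s["width"],s["wrist_force"].round(1)); 
a=im[190:270,310:390,::-1].copy()
a=cv2.resize(a,None,fx=7,fy=7,interpolation=cv2.INTER_CUBIC)
u=(proj("scene",e)-[310,190]+.5)*7; cv2.circle(a,tuple(int(v) for v in u),4,(0,0,255),-1)
cv2.imwrite("pics/g4.png",a)
E
```

```text
5.7 [ 6.45317510e-01 -9.22469281e-02  4.23864662e-04] 0.09275523602500388 [-0.7  0.8 -1.2]
```

View pics/g4.png

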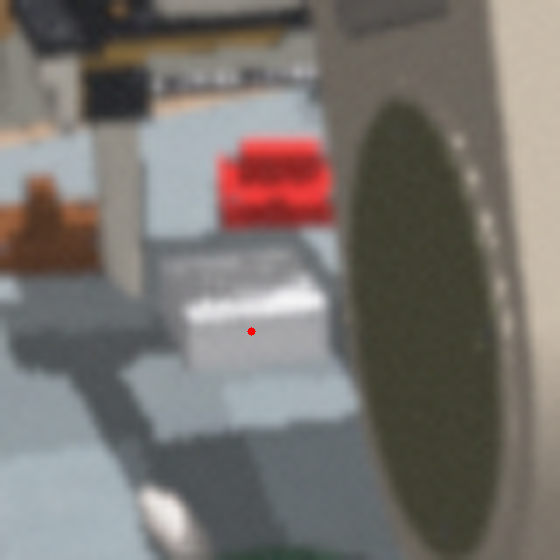

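Request:
move_arm(series=[[0,0,1,0],[0,0,2,0],[0,0,3,0],[0,0,3,0]])

```text
time: 6.03
eef_pos: [0.6449, -0.0922, -0.0031]
tool_rot: [0.991, -0.136, -0.0, -0.0]
wrist_force: [-0.5, 0.2, 0.5]
width: 0.0929
finger_force: 0.0
```

```bash
python3 go.py; python3 - <<'E'
from h import *
print(ray("scene",(345.5,199.5),.0917),ray("scene",(345.5,199.5),.119))
e=np.array([.6498,-.0932,.0995])
for dz in(0,.019,.084,.1):
  for dx in(-.037,0,.037): print(dz,dx,((proj("top",e+[dx,0,dz])-[290,170]+.5)*3.5).round(0))
im=eyes.capture("top"); a=im[160:250,300:420,::-1]; cv2.imwrite("pics/g5.png",cv2.resize(a,None,fx=6,fy=6,interpolation=cv2.INTER_CUBIC))
e=telemetry.observe()["eef_pos"]
for dz in(0,.084): print(dz,((proj("top",e+[0,0,dz])-[300,160]+.5)*6).round(0))
E
```

```text
t 6.03 p [ 0.6449 -0.0922 -0.0031] yaw -15.7 w 0.0929 F [-0.5  0.2  0.5]
[ 0.70382936 -0.12516262  0.0917    ] [ 0.64386853 -0.09168401  0.119     ]
0 -0.037 [244. 161.]
0 0 [242. 107.]
0 0.037 [240.  53.]
0.019 -0.037 [246. 154.]
0.019 0 [244.  99.]
0.019 0.037 [242.  45.]
0.084 -0.037 [255. 129.]
0.084 0 [253.  71.]
0.084 0.037 [251.  14.]
0.1 -0.037 [257. 122.]
0.1 0 [255.  64.]
0.1 0.037 [253.   6.]
0 [333. 319.]
0.084 [349. 268.]
```

View pics/g5.png

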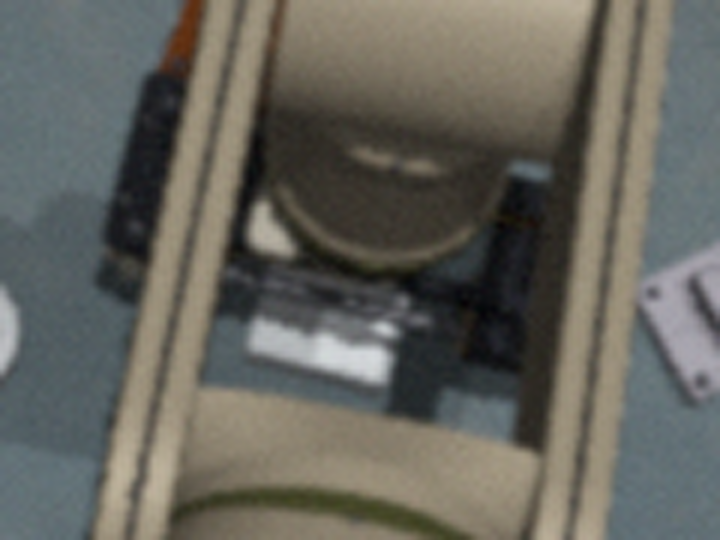

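No contact at reported z = −3 mm, so the offset is in height: the tips sit about 27 mm above the reported TCP. I'll go on down while watching the force.

Request:
move_arm(series=[[0,0,2,0],[0,0,4,0],[0,0,6,0],[0,0,8,0],[0,0,10,0],[0,0,12,0],[0,0,14,0],[0,0,14,0]])

```text
time: 6.75
eef_pos: [0.6445, -0.0921, -0.0177]
tool_rot: [0.991, -0.136, -0.0, -0.0]
wrist_force: [0.1, 0.1, -0.4]
width: 0.0929
finger_force: 0.0
```

Request:
move_arm(series=[[0,0,1,0],[0,0,2,0],[0,0,3,0],[0,0,3,0]])

```text
time: 7.08
eef_pos: [0.6448, -0.0922, -0.0202]
tool_rot: [0.991, -0.136, -0.0, -0.0]
wrist_force: [-0.9, -0.1, -0.1]
width: 0.0929
finger_force: 0.0
```

Request:
move_arm(series=[[0,0,1,0],[0,0,2,0],[0,0,3,0],[0,0,3,0],[0,0,3,0]])

```text
time: 7.5
eef_pos: [0.6449, -0.0922, -0.0231]
tool_rot: [0.991, -0.136, -0.0, -0.0]
wrist_force: [-1.3, 0.1, 0.6]
width: 0.0931
finger_force: 0.0
```

Request:
move_arm(series=[[0,0,0.5,0],[0,0,1,0],[0,0,1.5,0],[0,0,2,0],[0,0,2,0],[0,0,2,0]])

```text
time: 8.0
eef_pos: [0.6449, -0.0922, -0.025]
tool_rot: [0.991, -0.136, -0.0, -0.0]
wrist_force: [0.3, 0.1, -0.3]
width: 0.0929
finger_force: 0.0
```

Request:
move_arm(series=[[0,0,0.5,0],[0,0,1,0],[0,0,1.5,0],[0,0,2,0],[0,0,2,0],[0,0,2,0]])

```text
time: 8.5
eef_pos: [0.645, -0.0922, -0.0264]
tool_rot: [0.991, -0.136, -0.0, 0.0]
wrist_force: [-3.9, 0.4, 5.0]
width: 0.093
finger_force: 2.5
```

Request:
move_arm(series=[[0,0,0.5,0],[0,0,1,0],[0,0,1.5,0],[0,0,1.5,0],[0,0,1.5,0]])

```text
time: 8.92
eef_pos: [0.6451, -0.0922, -0.0264]
tool_rot: [0.991, -0.136, -0.0, 0.0]
wrist_force: [-8.8, 2.1, 16.7]
width: 0.0928
finger_force: 8.1
```

Contact at reported z = −26.4 mm, so true tip height = reported + 26.4 mm. Next I raise to a true 10 mm and grip.

Request:
move_arm(series=[[0,0,-6,0],[0,0,-12,0],[0,0,-12,0],[0,0,-12,0]])

```text
time: 9.25
eef_pos: [0.6456, -0.0923, -0.0159]
tool_rot: [0.991, -0.136, 0.001, 0.0]
wrist_force: [-0.6, 0.0, -0.0]
width: 0.0931
finger_force: 0.0
```

Request:
move_arm(series=[[0,0,0,0],[0,0,0,0],[0,0,0,0],[0,0,0,0],[0,0,0,0],[0,0,0,0],[0,0,0,0],[0,0,0,0],[0,0,0,0]], claw=255, grip_force=25)

```text
time: 10.0
eef_pos: [0.6447, -0.0921, -0.0167]
tool_rot: [0.991, -0.136, -0.0, -0.0]
wrist_force: [0.1, 0.2, -1.5]
width: 0.058
finger_force: 25.0
```

```bash
sed -i 's/p=s\["eef_pos"\]/p=s["eef_pos"]+[0,0,.0264]/' go.py; python3 go.py .4560,-.1702,.09,-1.5 .4560,-.1702,.022,-1.5
```

```text
t 10.0 p [ 0.6447 -0.0921  0.0097] yaw -15.7 w 0.058 F [ 0.1  0.2 -1.5]
.4560,-.1702,.09,-1.5 -> [-160.7  126.2  -80.3] turn -14.2
.4560,-.1702,.022,-1.5 -> [-160.6  126.2  -12.3] turn -14.2
```

Request:
move_arm(series=[[0,0,-10,0],[0,0,-35,0],[0,0,-60,0],[-20,15,-80,-4],[-48,38,-80,-8],[-76,60,-80,-14.2],[-104,82,-80,-14.2],[-132,104,-80,-14.2],[-155,122,-80,-14.2],[-162,126.2,-80,-14.2],[-162,126.2,-80,-14.2],[-162,126.2,-80,-14.2]])

```text
time: 11.0
eef_pos: [0.4555, -0.1703, 0.0644]
tool_rot: [1.0, -0.013, 0.001, 0.0]
wrist_force: [0.2, -0.8, -1.9]
width: 0.0578
finger_force: 25.0
```

```bash
python3 go.py .455,-.1702,.025,-1.5; python3 - <<'E'
from h import *
im=eyes.capture("scene"); a=im[190:290,340:460,::-1]; cv2.imwrite("pics/g6.png",cv2.resize(a,None,fx=6,fy=6,interpolation=cv2.INTER_CUBIC))
E
```

```text
t 11.0 p [ 0.4555 -0.1703  0.0908] yaw -1.5 w 0.0578 F [ 0.2 -0.8 -1.9]
.455,-.1702,.025,-1.5 -> [-0.6 -0.1 65.8] turn -0.0
```

View pics/g6.png

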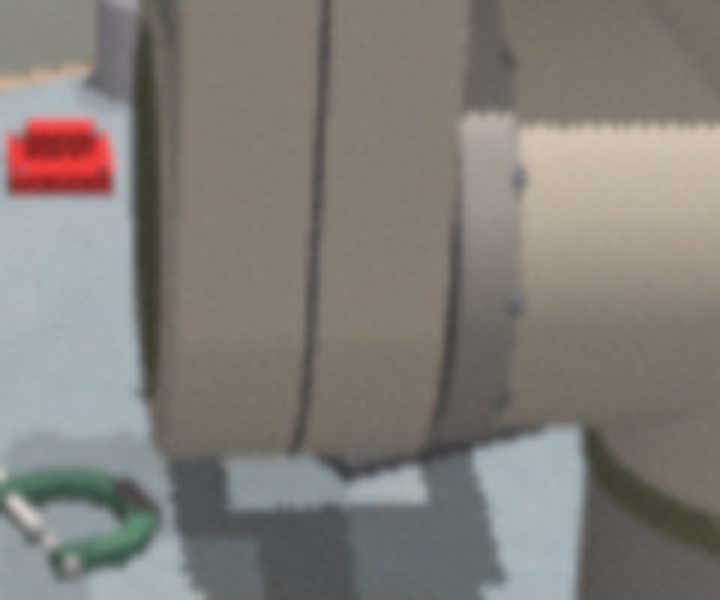

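Request:
move_arm(series=[[-0.6,0,20,0],[-0.6,0,40,0],[-0.6,0,55,0],[-0.6,0,62,0],[-0.6,0,64,0],[-0.6,0,66,0],[-0.6,0,66,0],[-0.6,0,66,0]])

```text
time: 11.72
eef_pos: [0.4553, -0.1702, -0.0015]
tool_rot: [1.0, -0.013, 0.001, 0.0]
wrist_force: [0.2, -0.2, -1.6]
width: 0.0576
finger_force: 25.0
```

Request:
move_arm(series=[[0,0,1,0],[0,0,2,0],[0,0,3,0],[0,0,4,0],[0,0,5,0],[0,0,5,0],[0,0,5,0]])

```text
time: 12.3
eef_pos: [0.4544, -0.17, -0.0068]
tool_rot: [1.0, -0.013, 0.0, 0.0]
wrist_force: [-2.5, 1.3, 5.5]
width: 0.0579
finger_force: 25.0
```

Request:
move_arm(series=[[0,0,0,0],[0,0,0,0],[0,0,0,0],[0,0,0,0],[0,0,-20,0],[0,0,-50,0],[0,0,-80,0],[0,0,-80,0]], claw=50)

```text
time: 12.97
eef_pos: [0.4582, -0.1718, 0.0789]
tool_rot: [1.0, -0.013, 0.004, 0.002]
wrist_force: [0.6, -1.5, 1.3]
width: 0.0745
finger_force: 0.0
```

```bash
python3 go.py .4691,-.372,.06,-1.5 .4691,-.372,.005,-1.5
```

```text
t 12.97 p [ 0.4582 -0.1718  0.1053] yaw -1.5 w 0.0745 F [ 0.6 -1.5  1.3]
.4691,-.372,.06,-1.5 -> [ 15.7 199.7  46.2] turn 0.0
.4691,-.372,.005,-1.5 -> [ 15.2 199.4 101.2] turn 0.0
```

Request:
move_arm(series=[[3,35,5,0],[7,70,10,0],[10,105,20,0],[13,140,30,0],[17,172,39,0],[19.9,195,39,0],[19.9,201.6,39,0],[19.9,201.6,39,0],[19.9,201.6,39,0],[19.9,201.6,39,0],[19.9,201.6,39,0]], claw=110)

```text
time: 13.88
eef_pos: [0.4693, -0.3706, 0.0337]
tool_rot: [1.0, -0.012, 0.0, -0.0]
wrist_force: [0.3, -0.2, -0.1]
width: 0.053
finger_force: 0.0
```

```bash
python3 go.py .4691,-.372,.0055,-1.5; python3 - <<'E'
from h import *
im=eyes.capture("top")
for n,u,z,r in[('square_top',(391,283),.01,16),('square_nest',(390,287),0,22),('race_top',(472,280),0,12)]:
    try: print(n,[round(float(q),4) for q in fit("top",im,n,u,z=z,r=r)[:4]])
    except Exception as e: print(n,e)
cv2.imwrite("pics/g7.png",cv2.resize(im[240:340,350:510,::-1],None,fx=5,fy=5,interpolation=cv2.INTER_CUBIC))
E
```

```text
t 13.88 p [ 0.4693 -0.3706  0.0601] yaw -1.4 w 0.053 F [ 0.3 -0.2 -0.1]
.4691,-.372,.0055,-1.5 -> [-0.1  1.4 54.6] turn 0.1
square_top [0.4657, -0.1592, -2.7687, 0.2645]
square_nest [0.4565, -0.1698, -1.629, 0.276]
race_top [0.4664, -0.3948, 12.9194, 0.6828]
```

View pics/g7.png

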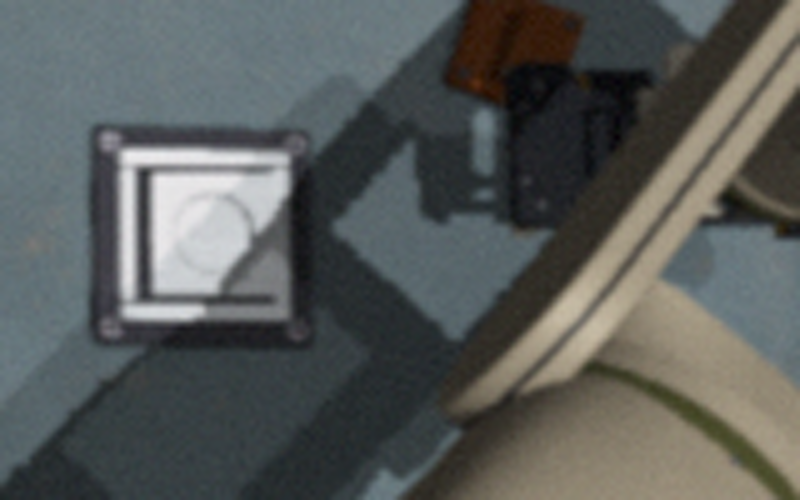

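Request:
move_arm(series=[[0,1.4,20,0],[0,1.4,40,0],[0,1.4,50,0],[0,1.4,54.5,0],[0,1.4,54.5,0],[0,1.4,54.5,0]])

```text
time: 14.43
eef_pos: [0.4693, -0.3733, -0.0204]
tool_rot: [1.0, -0.013, 0.0, 0.0]
wrist_force: [0.0, -0.5, 0.1]
width: 0.0528
finger_force: 0.0
```

Request:
move_arm(series=[[0,0,0,0],[0,0,0,0],[0,0,0,0],[0,0,0,0],[0,0,0,0],[0,0,0,0]], claw=255, grip_force=20)

```text
time: 14.93
eef_pos: [0.4693, -0.3736, -0.0204]
tool_rot: [1.0, -0.013, 0.0, 0.0]
wrist_force: [-0.3, 0.6, 4.0]
width: 0.0269
finger_force: 20.0
```

```bash
python3 go.py; python3 -c "
from h import *
print(ray('top',(392.3,286.5),.034))"
```

```text
t 14.93 p [ 0.4693 -0.3736  0.006 ] yaw -1.5 w 0.0269 F [-0.3  0.6  4. ]
[ 0.45383178 -0.17166963  0.034     ]
```

Request:
move_arm(series=[[0,0,-3,0],[0,0,-10,0],[0,0,-30,0],[0,0,-60,0],[0,0,-94,0],[0,0,-94,0],[0,0,-94,0],[0,0,-94,0]])

```text
time: 15.6
eef_pos: [0.4689, -0.3734, 0.0732]
tool_rot: [1.0, -0.013, 0.0, 0.0]
wrist_force: [-0.1, 0.0, -1.1]
width: 0.0271
finger_force: 20.0
```

```bash
python3 go.py .4545,-.1708,.10,-1.5; python3 - <<'E'
from h import *
s=telemetry.observe(); e=s["eef_pos"]+[0,0,.0264]
for c in("top","scene"):
    im=eyes.capture(c); u=proj(c,e).astype(int); print(c,u)
    print([ (np.round(r["bbox"]),round(r["p"],2)) for r in spotter.search_frame(c,"race")[:3]])
    a=im[max(0,u[1]-30):u[1]+30,u[0]-30:u[0]+30,::-1]; cv2.imwrite(f"pics/r_{c}.png",cv2.resize(a,(390,390),interpolation=cv2.INTER_CUBIC))
cv2.imwrite("pics/g8.png",np.hstack([cv2.imread("pics/r_top.png"),cv2.imread("pics/r_scene.png")]))
E
```

```text
t 15.6 p [ 0.4689 -0.3734  0.0996] yaw -1.5 w 0.0271 F [-0.1  0.  -1.1]
.4545,-.1708,.10,-1.5 -> [ -19.6 -202.2   -0.5] turn 0.0
top [484 274]
[]
scene [463 207]
[]
```

View pics/g8.png

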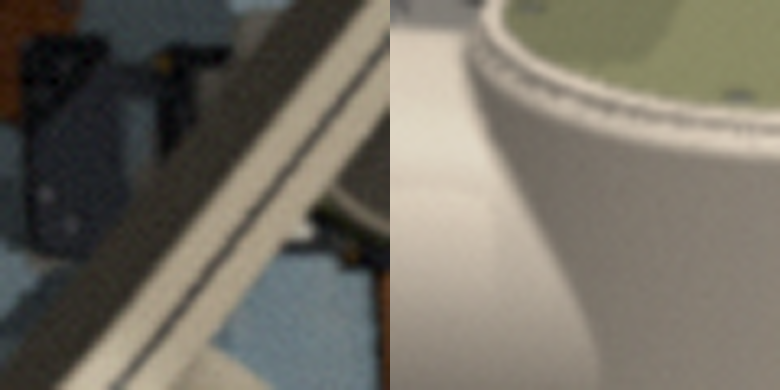

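Request:
move_arm(series=[[-3,-30,0,0],[-7,-65,0,0],[-10,-100,0,0],[-13,-135,0,0],[-17,-170,0,0],[-19,-195,10,0],[-19.6,-202.2,25,0],[-19.6,-202.2,40,0],[-19.6,-202.2,50,0],[-19.6,-202.2,55,0],[-19.6,-202.2,55,0],[-19.6,-202.2,55,0]])

```text
time: 16.8
eef_pos: [0.4544, -0.1711, 0.0179]
tool_rot: [1.0, -0.013, -0.0, -0.0]
wrist_force: [-0.8, -0.5, -0.5]
width: 0.0272
finger_force: 20.0
```

```bash
python3 go.py .4547,-.1708,.036,-1.5
```

```text
t 16.8 p [ 0.4544 -0.1711  0.0443] yaw -1.5 w 0.0272 F [-0.8 -0.5 -0.5]
.4547,-.1708,.036,-1.5 -> [ 0.3 -0.3  8.3] turn -0.0
```

Request:
move_arm(series=[[0.3,-0.3,1.5,0],[0.3,-0.3,3,0],[0.3,-0.3,4,0],[0.3,-0.3,5,0],[0.3,-0.3,6,0],[0.3,-0.3,7,0],[0.3,-0.3,7,0]])

```text
time: 17.38
eef_pos: [0.4548, -0.1704, 0.0108]
tool_rot: [1.0, -0.013, -0.0, -0.0]
wrist_force: [-0.6, -0.4, 0.1]
width: 0.0272
finger_force: 20.0
```

Request:
move_arm(series=[[0,0,0.7,0],[0,0,1.3,0],[0,0,1.3,0],[0,0,1.3,0]])

```text
time: 17.72
eef_pos: [0.4549, -0.1704, 0.0097]
tool_rot: [1.0, -0.013, -0.0, -0.0]
wrist_force: [0.4, 0.5, -1.0]
width: 0.0271
finger_force: 20.0
```

Request:
move_arm(series=[[0,0,0.5,0],[0,0,1,0],[0,0,1,0],[0,0,1,0]])

```text
time: 18.05
eef_pos: [0.455, -0.1705, 0.0095]
tool_rot: [1.0, -0.013, -0.0, 0.0]
wrist_force: [-3.7, 1.6, 8.1]
width: 0.0272
finger_force: 20.0
```

Request:
move_arm(series=[[0,0,-0.5,0],[0,0,-0.5,0],[0,0,-0.5,0],[0,0,-0.5,0],[0,0,-20,0],[0,0,-50,0],[0,0,-80,0],[0,0,-80,0]], claw=120)

```text
time: 18.72
eef_pos: [0.4586, -0.1722, 0.095]
tool_rot: [1.0, -0.013, 0.004, 0.002]
wrist_force: [2.2, -0.4, 0.9]
width: 0.0495
finger_force: 0.0
```

```bash
python3 go.py .641,-.2523,.10,29 .641,-.2523,.10,-61
```

```text
t 18.72 p [ 0.4586 -0.1722  0.1214] yaw -1.5 w 0.0495 F [ 2.2 -0.4  0.9]
.641,-.2523,.10,29 -> [184.2  75.3  23.3] turn -30.5
.641,-.2523,.10,-61 -> [184.2  75.3  23.3] turn 59.5
```

Request:
move_arm(series=[[35,14,0,-7],[70,28,0,-14],[105,43,0,-21],[140,57,5,-28],[170,70,10,-30.5],[188,77,15,-30.5],[188,77,30,-30.5],[188,77,45,-30.5],[188,77,55,-30.5],[188,77,55,-30.5],[188,77,55,-30.5]])

```text
time: 19.63
eef_pos: [0.6389, -0.2512, 0.0321]
tool_rot: [0.968, 0.251, -0.001, -0.001]
wrist_force: [0.9, -0.4, 0.2]
width: 0.0494
finger_force: 0.0
```

```bash
python3 go.py .641,-.2523,.0145,29; python3 - <<'E'
from h import *
im=eyes.capture("top")
for n,u,z,r in[('square_top',(391,283),.01,20),('square_nest',(390,287),0,22)]:
    try: print(n,[round(float(q),4) for q in fit("top",im,n,u,z=z,r=r)[:4]])
    except Exception as e: print(n,e)
cv2.imwrite("pics/g9.png",np.hstack([cv2.resize(im[265:305,370:410,::-1],(400,400),interpolation=cv2.INTER_CUBIC),cv2.resize(im[180:240,390:450,::-1],(400,400),interpolation=cv2.INTER_CUBIC)]))
E
```

```text
t 19.63 p [ 0.6389 -0.2512  0.0585] yaw 29.0 w 0.0494 F [ 0.9 -0.4  0.2]
.641,-.2523,.0145,29 -> [ 1.4  2.1 44. ] turn 0.0
square_top [0.4462, -0.183, -1.3381, 0.4312]
square_nest [0.4407, -0.1896, 58.3615, 0.2304]
```

View pics/g9.png

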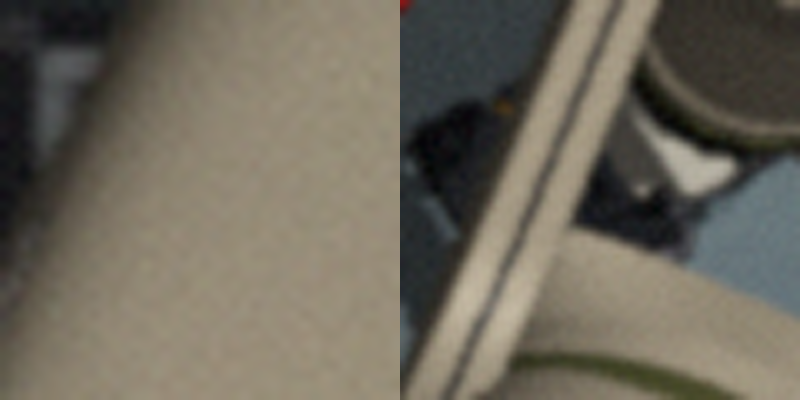

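Request:
move_arm(series=[[1.4,2.1,15,0],[1.4,2.1,30,0],[1.4,2.1,40,0],[1.4,2.1,44,0],[1.4,2.1,44,0],[1.4,2.1,44,0]])

```text
time: 20.18
eef_pos: [0.6426, -0.2532, -0.011]
tool_rot: [0.968, 0.251, -0.001, -0.0]
wrist_force: [-0.5, 0.7, 0.1]
width: 0.049
finger_force: 0.0
```

Request:
move_arm(series=[[0,0,0,0],[0,0,0,0],[0,0,0,0],[0,0,0,0],[0,0,0,0],[0,0,0,0],[0,0,0,0],[0,0,0,0]], claw=255, grip_force=25)

```text
time: 20.85
eef_pos: [0.6432, -0.2533, -0.01]
tool_rot: [0.968, 0.251, 0.0, -0.0]
wrist_force: [-1.5, 2.4, 3.7]
width: 0.014
finger_force: 24.9
```

```bash
python3 go.py
```

```text
t 20.85 p [ 0.6432 -0.2533  0.0164] yaw 29.0 w 0.014 F [-1.5  2.4  3.7]
```

Request:
move_arm(series=[[0,0,-5,0],[0,0,-20,0],[0,0,-45,0],[0,0,-75,0],[0,0,-90,0],[0,0,-90,0],[0,0,-90,0]])

```text
time: 21.43
eef_pos: [0.6442, -0.254, 0.0814]
tool_rot: [0.968, 0.251, 0.001, 0.001]
wrist_force: [-0.0, -0.4, -1.6]
width: 0.0142
finger_force: 24.9
```

```bash
python3 go.py .4566,-.1706,.09,-1.5
```

```text
t 21.43 p [ 0.6442 -0.254   0.1078] yaw 29.0 w 0.0142 F [-0.  -0.4 -1.6]
.4566,-.1706,.09,-1.5 -> [-123.6 -164.    17.1] turn 30.5
```

Request:
move_arm(series=[[-20,-27,0,5],[-41,-55,0,11],[-62,-82,0,17],[-82,-109,0,23],[-103,-137,5,29],[-118,-157,10,30.5],[-123.6,-164,17,30.5],[-123.6,-164,17,30.5],[-123.6,-164,17,30.5],[-123.6,-164,17,30.5]])

```text
time: 22.27
eef_pos: [0.4558, -0.1702, 0.0623]
tool_rot: [1.0, -0.013, -0.0, -0.0]
wrist_force: [-0.9, 0.6, -0.4]
width: 0.0139
finger_force: 24.9
```

```bash
python3 go.py .4566,-.1706,.057,-1.5
```

```text
t 22.27 p [ 0.4558 -0.1702  0.0887] yaw -1.5 w 0.0139 F [-0.9  0.6 -0.4]
.4566,-.1706,.057,-1.5 -> [ 0.8  0.4 31.7] turn 0.0
```

Request:
move_arm(series=[[0.8,0.4,12,0],[0.8,0.4,24,0],[0.8,0.4,29,0],[0.8,0.4,31,0],[0.8,0.4,33,0],[0.8,0.4,34,0],[0.8,0.4,34,0]])

```text
time: 22.85
eef_pos: [0.4563, -0.1704, 0.0286]
tool_rot: [1.0, -0.013, -0.0, -0.0]
wrist_force: [0.5, 0.4, -0.4]
width: 0.0137
finger_force: 24.9
```

Request:
move_arm(series=[[0,0,1,0],[0,0,2,0],[0,0,3,0],[0,0,4,0],[0,0,4.5,0],[0,0,4.5,0]])

```text
time: 23.35
eef_pos: [0.4561, -0.1704, 0.0241]
tool_rot: [1.0, -0.013, -0.0, -0.0]
wrist_force: [-0.1, 0.1, -0.6]
width: 0.0135
finger_force: 24.9
```

Request:
move_arm(series=[[0,0,0.5,0],[0,0,1,0],[0,0,1.3,0],[0,0,1.3,0]])

```text
time: 23.68
eef_pos: [0.4563, -0.1705, 0.0239]
tool_rot: [1.0, -0.013, -0.0, 0.0]
wrist_force: [-5.3, 3.0, 10.5]
width: 0.014
finger_force: 24.9
```

Request:
move_arm(series=[[0,0,-1,0],[0,0,-1,0],[0,0,-1,0],[0,0,-1,0],[0,0,-20,0],[0,0,-50,0],[0,0,-80,0],[0,0,-80,0]], claw=0)

```text
time: 24.35
eef_pos: [0.4598, -0.1722, 0.1093]
tool_rot: [1.0, -0.013, 0.004, 0.002]
wrist_force: [0.5, -0.8, 0.6]
width: 0.0625
finger_force: 0.0
```

```bash
python3 go.py .6367,.0645,.10,-1.5
```

```text
t 24.35 p [ 0.4598 -0.1722  0.1357] yaw -1.5 w 0.0625 F [ 0.5 -0.8  0.6]
.6367,.0645,.10,-1.5 -> [ 170.4 -241.3   36.2] turn 0.0
```

Request:
move_arm(series=[[24,-33,0,0],[48,-66,0,0],[72,-99,0,0],[96,-132,0,0],[120,-165,0,0],[145,-199,10,0],[165,-227,20,0],[174.5,-239.7,35,0],[174.5,-239.7,55,0],[174.5,-239.7,65,0],[174.5,-239.7,65,0],[174.5,-239.7,65,0]])

```text
time: 25.35
eef_pos: [0.6357, 0.0642, 0.037]
tool_rot: [1.0, -0.013, -0.001, 0.0]
wrist_force: [0.5, 0.6, 0.7]
width: 0.0927
finger_force: 0.0
```

```bash
cat >> h.py <<'E'
S['cap_on']=sq(.054,[.046]); S['cap_bar']=sq(.036,[.064],.014); S['nestrim']=sq(.082,[.017])
E
python3 go.py .6367,.0645,.010,-1.5; python3 - <<'E'
from h import *
im=eyes.capture("top")
for n,r in[('square_nest',22),('cap_on',16)]:
    try: print(n,[round(float(q),4) for q in fit("top",im,n,(391,286),r=r)[:4]])
    except Exception as e: print(n,e)
v=im[262:312,366:416,::-1].copy(); v=cv2.resize(v,(600,600),interpolation=cv2.INTER_CUBIC)
for w,z,col in[(.082,.017,(0,0,255)),(.058,.034,(0,255,0)),(.054,.046,(255,0,0))]:
    a=np.radians(-1.5); R=np.array([[np.cos(a),-np.sin(a)],[np.sin(a),np.cos(a)]])
    q=[np.r_[R@np.array(s)*w/2+[.4557 if w>.07 else .4549,-.1702 if w>.07 else -.1706],z] for s in((-1,-1),(-1,1),(1,1),(1,-1))]
    cv2.polylines(v,[((np.array([proj("top",x) for x in q])-[366,262]+.5)*12).astype(np.int32)],True,col,1)
cv2.imwrite("pics/g10.png",v)
E
```

```text
t 25.35 p [0.6357 0.0642 0.0634] yaw -1.5 w 0.0927 F [0.5 0.6 0.7]
.6367,.0645,.010,-1.5 -> [ 1.1 -0.4 53.4] turn -0.0
square_nest [0.4564, -0.1704, -1.5465, 0.02]
cap_on [0.4312, -0.1844, 39.9879, 0.2168]
```

View pics/g10.png

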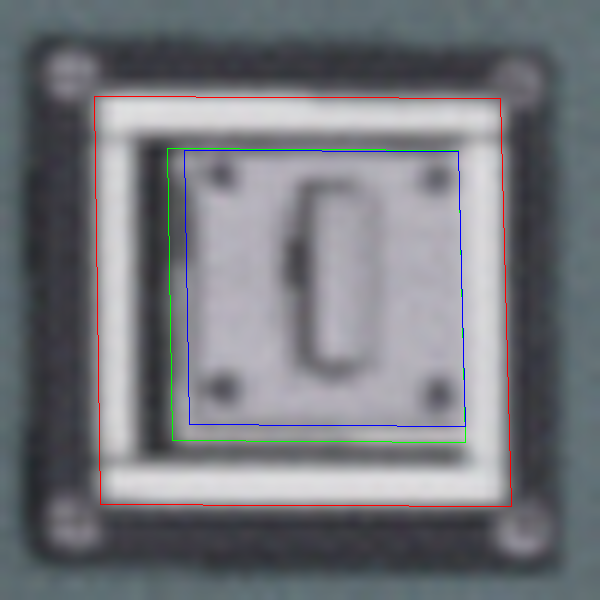

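The overlay fits: the grey cap lies flat on the block inside the rim, with corners at about (186,151) to (465,426) in the crop, squared up to within about 1 mm. On to the round block.

Request:
move_arm(series=[[1,-0.4,20,0],[1,-0.4,38,0],[1,-0.4,48,0],[1,-0.4,53,0],[1,-0.4,53,0],[1,-0.4,53,0]])

```text
time: 25.9
eef_pos: [0.6384, 0.0649, -0.0141]
tool_rot: [1.0, -0.013, 0.0, -0.0]
wrist_force: [0.5, -0.5, -0.1]
width: 0.0927
finger_force: 0.0
```

Request:
move_arm(series=[[0,0,0,0],[0,0,0,0],[0,0,0,0],[0,0,0,0],[0,0,0,0],[0,0,0,0],[0,0,0,0],[0,0,0,0],[0,0,0,0]], claw=255, grip_force=25)

```text
time: 26.65
eef_pos: [0.6379, 0.0653, -0.0149]
tool_rot: [1.0, -0.013, 0.0, -0.0]
wrist_force: [-0.7, 0.7, 1.3]
width: 0.0537
finger_force: 25.0
```

```bash
python3 go.py
```

```text
t 26.65 p [0.6379 0.0653 0.0115] yaw -1.5 w 0.0537 F [-0.7  0.7  1.3]
```

Request:
move_arm(series=[[0,0,-5,0],[0,0,-20,0],[0,0,-45,0],[-10,-5,-75,0],[-40,-20,-85,0],[-75,-38,-85,0],[-110,-56,-85,0],[-145,-75,-85,0],[-175,-92,-85,0],[-195,-104,-80,0],[-196.5,-107,-75,0],[-196.5,-107,-75,0]])

```text
time: 27.65
eef_pos: [0.4432, 0.1778, 0.0601]
tool_rot: [1.0, -0.012, 0.0, 0.0]
wrist_force: [0.5, -0.2, -1.7]
width: 0.0537
finger_force: 25.0
```

```bash
python3 go.py .4438,.1674,.026,-1.5
```

```text
t 27.65 p [0.4432 0.1778 0.0865] yaw -1.4 w 0.0537 F [ 0.5 -0.2 -1.7]
.4438,.1674,.026,-1.5 -> [ 0.8 10.4 60.5] turn 0.1
```

Request:
move_arm(series=[[0.8,10.4,0,0],[0.8,10.4,15,0],[0.8,10.4,30,0],[0.8,10.4,42,0],[0.8,10.4,47,0],[0.8,10.4,50,0],[0.8,10.4,50,0],[0.8,10.4,50,0]])

```text
time: 28.32
eef_pos: [0.4456, 0.1663, 0.0106]
tool_rot: [1.0, -0.013, 0.0, -0.0]
wrist_force: [0.2, -0.2, -2.0]
width: 0.0538
finger_force: 25.0
```

```bash
python3 go.py .4438,.1674,.0215,-1.5
```

```text
t 28.32 p [0.4456 0.1663 0.037 ] yaw -1.5 w 0.0538 F [ 0.2 -0.2 -2. ]
.4438,.1674,.0215,-1.5 -> [-1.9 -1.  15.5] turn -0.0
```

Request:
move_arm(series=[[-1.9,-1,2,0],[-1.9,-1,5,0],[-1.9,-1,8,0],[-1.9,-1,10,0],[-1.9,-1,12,0],[-1.9,-1,13.5,0],[-1.9,-1,14.5,0],[-1.9,-1,14.5,0]])

```text
time: 28.98
eef_pos: [0.4427, 0.1677, -0.0048]
tool_rot: [1.0, -0.013, -0.0, 0.0]
wrist_force: [-0.7, 0.4, -0.7]
width: 0.0535
finger_force: 25.0
```

Request:
move_arm(series=[[0,0,0.7,0],[0,0,1.4,0],[0,0,2,0],[0,0,2,0],[0,0,2,0]])

```text
time: 29.4
eef_pos: [0.443, 0.1678, -0.0051]
tool_rot: [1.0, -0.013, -0.0, 0.0]
wrist_force: [-8.1, -2.0, 15.6]
width: 0.0534
finger_force: 25.0
```

Request:
move_arm(series=[[0,0,-1.5,0],[0,0,-1.5,0],[0,0,-1.5,0],[0,0,-1.5,0],[0,0,-20,0],[0,0,-50,0],[0,0,-80,0],[0,0,-80,0],[0,0,-80,0],[0,0,-80,0]], claw=50)

```text
time: 30.23
eef_pos: [0.4426, 0.1677, 0.0729]
tool_rot: [1.0, -0.013, -0.0, 0.0]
wrist_force: [0.2, -0.1, 0.3]
width: 0.0749
finger_force: 0.0
```

```bash
python3 go.py .6484,.2592,.07,-1.5 
```

```text
t 30.23 p [0.4426 0.1677 0.0993] yaw -1.5 w 0.0749 F [ 0.2 -0.1  0.3]
.6484,.2592,.07,-1.5 -> [203.4 -96.8  29.3] turn 0.0
```

Request:
move_arm(series=[[34,-16,0,0],[68,-32,0,0],[102,-48,0,0],[136,-65,0,0],[170,-81,0,0],[195,-93,10,0],[203.4,-96.8,20,0],[203.4,-96.8,29,0],[203.4,-96.8,40,0],[203.4,-96.8,40,0],[203.4,-96.8,40,0]])

```text
time: 31.15
eef_pos: [0.6463, 0.2584, 0.0314]
tool_rot: [1.0, -0.013, -0.002, 0.001]
wrist_force: [-0.1, 0.2, 0.1]
width: 0.0748
finger_force: 0.0
```

```bash
python3 go.py .6484,.2592,.018,-1.5; python3 - <<'E'
from h import *
S['round_on']=circ(.027,[.034])
im=eyes.capture("top")
for n,u,r in[('round_nest',(250,295),22),('round_on',(250,293),12)]:
    try: print(n,[round(float(q),4) for q in fit("top",im,n,u,r=r)[:4]])
    except Exception as e: print(n,e)
v=im[270:320,225:275,::-1].copy(); v=cv2.resize(v,(600,600),interpolation=cv2.INTER_CUBIC)
t=np.linspace(0,2*np.pi,60)
for r,z,c,col in[(.039,.017,(.4431,.1673),(0,0,255)),(.027,.034,(.442,.1677),(0,255,0)),(.017,.034,(.442,.1677),(255,0,0))]:
    q=[proj("top",np.array([c[0]+r*np.cos(a),c[1]+r*np.sin(a),z])) for a in t]
    cv2.polylines(v,[((np.array(q)-[225,270]+.5)*12).astype(np.int32)],True,col,1)
cv2.imwrite("pics/g11.png",v)
E
```

```text
t 31.15 p [0.6463 0.2584 0.0578] yaw -1.5 w 0.0748 F [-0.1  0.2  0.1]
.6484,.2592,.018,-1.5 -> [ 2.2 -0.9 39.8] turn 0.0
round_nest [0.5398, 0.1182, -45.8366, 1.0]
round_on [0.4413, 0.1397, 39.0376, 0.5475]
```

View pics/g11.png

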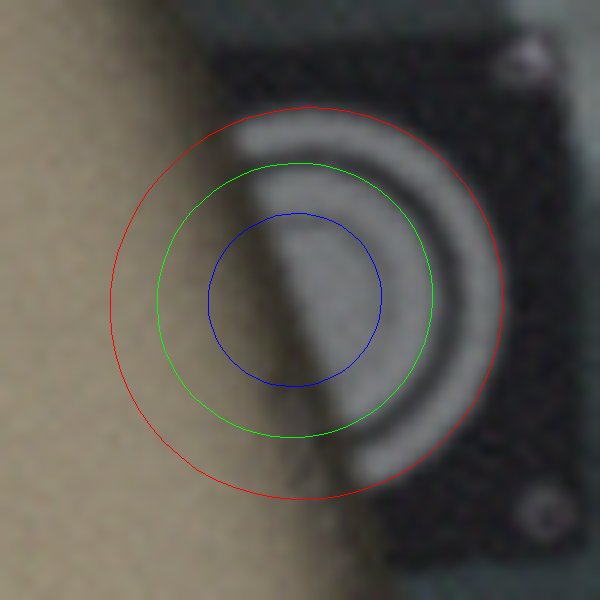

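Half-hidden by the arm, the round block lies inside the rim. Its right edge at crop (432,295) matches the predicted outline. Now the bush.

Request:
move_arm(series=[[1.5,-0.5,10,0],[1.5,-0.5,22,0],[1.5,-0.5,32,0],[1.5,-0.5,38,0],[1.5,-0.5,39,0],[1.5,-0.5,39,0]])

```text
time: 31.7
eef_pos: [0.6493, 0.2595, -0.0069]
tool_rot: [1.0, -0.013, -0.001, 0.0]
wrist_force: [-0.6, -0.1, 0.4]
width: 0.075
finger_force: 0.0
```

Request:
move_arm(series=[[0,0,0,0],[0,0,0,0],[0,0,0,0],[0,0,0,0],[0,0,0,0],[0,0,0,0],[0,0,0,0],[0,0,0,0],[0,0,0,0]], claw=255, grip_force=20)

```text
time: 32.45
eef_pos: [0.6502, 0.2598, -0.0055]
tool_rot: [1.0, -0.013, 0.0, -0.0]
wrist_force: [0.2, 0.8, 0.5]
width: 0.0244
finger_force: 20.0
```

```bash
python3 go.py
```

```text
t 32.45 p [0.6502 0.2598 0.0209] yaw -1.5 w 0.0244 F [0.2 0.8 0.5]
```

Request:
move_arm(series=[[0,0,-5,0],[0,0,-20,0],[0,0,-45,0],[-15,7,-65,0],[-50,24,-70,0],[-86,41,-70,0],[-122,58,-70,0],[-158,75,-70,0],[-190,91,-65,0],[-204,97.5,-60,0],[-204,97.5,-55,0],[-204,97.5,-55,0]])

```text
time: 33.45
eef_pos: [0.4436, 0.1674, 0.05]
tool_rot: [1.0, -0.013, 0.001, -0.0]
wrist_force: [-0.3, 0.7, -1.2]
width: 0.0244
finger_force: 20.0
```

```bash
python3 go.py .4438,.1677,.060,-1.5
```

```text
t 33.45 p [0.4436 0.1674 0.0764] yaw -1.5 w 0.0244 F [-0.3  0.7 -1.2]
.4438,.1677,.060,-1.5 -> [ 0.1 -0.3 16.4] turn 0.0
```

Request:
move_arm(series=[[0,0,6,0],[0,0,12,0],[0,0,16,0],[0,0,16,0],[0,0,16,0],[0,0,16,0]])

```text
time: 33.95
eef_pos: [0.4439, 0.1676, 0.0333]
tool_rot: [1.0, -0.013, -0.0, 0.0]
wrist_force: [0.4, 0.5, -1.0]
width: 0.0242
finger_force: 20.0
```

```bash
python3 go.py .4438,.1677,.0450,-1.5
```

```text
t 33.95 p [0.4439 0.1676 0.0597] yaw -1.5 w 0.0242 F [ 0.4  0.5 -1. ]
.4438,.1677,.0450,-1.5 -> [-0.1 -0.1 14.7] turn 0.0
```

Request:
move_arm(series=[[0,0,2,0],[0,0,4,0],[0,0,6,0],[0,0,8,0],[0,0,10,0],[0,0,12,0],[0,0,13,0],[0,0,13,0],[0,0,13,0]])

```text
time: 34.7
eef_pos: [0.4437, 0.1675, 0.0204]
tool_rot: [1.0, -0.013, -0.0, 0.0]
wrist_force: [-0.8, 0.5, -0.9]
width: 0.0241
finger_force: 20.0
```

Request:
move_arm(series=[[0,0,0.7,0],[0,0,1.4,0],[0,0,2.1,0],[0,0,2.6,0],[0,0,2.6,0]])

```text
time: 35.12
eef_pos: [0.444, 0.1676, 0.0184]
tool_rot: [1.0, -0.013, 0.0, -0.0]
wrist_force: [-2.7, -0.1, 4.9]
width: 0.0243
finger_force: 20.0
```

Request:
move_arm(series=[[0,0,-0.7,0],[0,0,-0.7,0],[0,0,-0.7,0],[0,0,-0.7,0],[0,0,-0.7,0],[0,0,-20,0],[0,0,-50,0],[0,0,-90,0],[0,0,-110,0],[0,0,-110,0]], claw=110)

```text
time: 35.95
eef_pos: [0.4474, 0.1685, 0.1339]
tool_rot: [1.0, -0.013, 0.005, -0.001]
wrist_force: [0.0, 0.2, 0.8]
width: 0.0527
finger_force: 0.0
```

Request:
move_arm(series=[[20,35,0,0],[40,70,0,0],[60,105,0,0],[80,140,0,0],[100,175,0,0],[120,210,0,0],[125,245,0,0],[125,280,0,0],[125,315,0,0],[125,350,0,0],[125,385,0,0],[125,420,0,0]])

```text
time: 36.95
eef_pos: [0.5571, -0.2571, 0.1267]
tool_rot: [1.0, -0.013, -0.001, -0.0]
wrist_force: [1.2, -0.1, 0.2]
width: 0.0529
finger_force: 0.0
```

```bash
python3 go.py; python3 - <<'E'
from h import *
S['bush_on']=circ(.022,[.039]); S['round_on']=circ(.027,[.034])
im=eyes.capture("top")
for n,u,r in[('round_nest',(250,295),22),('bush_on',(250,293),13),('square_nest',(390,287),22)]:
    try: print(n,[round(float(q),4) for q in fit("top",im,n,u,r=r)[:4]])
    except Exception as e: print(n,e)
for n in("bush","cap","micrometer","screwdriver"):
    for c,z in(("top",0),): print(n,[(np.round(r["location"],1),round(r["p"],2)) for r in spotter.pinpoint(c,n)[:5]])
print("exp bush",proj("top",np.array([.442,.1677,.024])),"cap",proj("top",np.array([.4549,-.1706,.034])))
# grey profile across the bush flange (column and row through the centre)
u=proj("top",np.array([.442,.1677,.039])).round().astype(int); g=im.min(2); print(u,g[u[1],u[0]-20:u[0]+21].tolist(),g[u[1]-20:u[1]+21,u[0]].tolist())
E
```

```text
t 36.95 p [ 0.5571 -0.2571  0.1531] yaw -1.5 w 0.0529 F [ 1.2 -0.1  0.2]
round_nest [0.4527, 0.1651, 7.9812, 1.1022]
bush_on [0.4846, 0.1015, 30.5577, 1.0]
square_nest [0.5787, -0.2362, 3.8197, 0.9999]
bush [(array([248. , 296.2]), 0.75)]
cap [(array([386.3, 167.6]), 0.88), (array([472.8, 330.8]), 0.78), (array([453. , 252.2]), 0.59), (array([339.7, 168.7]), 0.56), (array([390.1, 285.1]), 0.52)]
micrometer [(array([317.2, 289.2]), 0.64), (array([250.4, 294.5]), 0.39), (array([387.9, 287.6]), 0.22)]
screwdriver [(array([161.3, 243.1]), 0.6), (array([389.7, 288.3]), 0.36)]
exp bush [249.55040694 294.90187046] cap [391.83005278 286.06099334]
[249 294] [62, 57, 64, 59, 82, 150, 214, 212, 175, 130, 175, 205, 189, 173, 167, 171, 155, 101, 50, 33, 34, 44, 94, 151, 164, 137, 143, 176, 182, 171, 176, 198, 155, 94, 147, 210, 214, 175, 98, 64, 59] [68, 62, 63, 63, 91, 156, 214, 213, 157, 126, 181, 194, 180, 164, 146, 176, 162, 89, 38, 29, 34, 36, 86, 158, 165, 131, 157, 180, 187, 187, 190, 198, 132, 92, 158, 217, 212, 154, 82, 65, 64]
```

```bash
python3 -c "
from h import *
print(arm.finish_job())"
```

```text
the job is handed in; nothing more can be done
None
```

I made up both bearing units in the order asked, released them and handed the job in at about 37 s. Contact heights and the top camera agree that all the parts are seated, and the arm kept clear of the micrometer and screwdriver. I viewed 15 pictures, one over the limit of 14.

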